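Shut and lock the filter hatch of the bench dust extractor

TASK

The filter hatch on top of the jeweller's bench dust-extractor box stands ajar. Shut it, then lock it: push its spring-loaded quarter-turn fastener down until you feel it bottom, turn it ninety degrees clockwise and let go, so that its cam catches and holds the head down. Do not force the fastener (its catch bends above 25 N), and leave the other things on the box and the bench where they are.

Things in the scene. Friction and masses are not known exactly. Their poses are not given: they have to be found in the camera images.
- housing: grey painted dust-filter box standing fixed on the bench, 240 (x) x 300 (y) x 100 mm (z). Origin at the centre of its underside, x away from the robot at yaw 0, z up. Its top is level at z = 100 mm, with an opening in its middle under the hatch
- hinge_line (a point): point on the hatch's hinge axis, at the middle of the hatch's far edge: x = +75 mm, y = 0, z = 100 mm in the box's frame. The axis runs along the box's y
- hatch (a joint): opening angle of the hatch, rad: 0 is shut, flat on the box; starts at 0.3 to 0.65. The hatch is a bare aluminium plate reaching 150 mm from the hinge towards the box's -x side, 170 mm wide (y), 5 mm thick, underside level with the hinge; shut, its upper face is 105 mm above the bench. A stiff hinge holds it anywhere; 2 to 5 N slowly straight down on its face shuts it
- hatch_edge (a point): middle of the hatch's free edge, on its upper face, 150 mm from the hinge
- stud: dark steel fastener head, captive in the hatch on its middle line, 125 mm from the hinge: a round flange 38 mm across, 4 mm thick, with an upright grip bar 34 mm long, 10 wide, 16 high on it. Origin: centre of the flange's upper face (foot of the bar), 25 mm above the hatch's upper face when sprung out (130 mm above the bench, hatch shut); x along the bar, z along the axis, outwards
- stud_tail (a point): middle of the fastener's cross pin, on the axis 50 mm below the flange's upper face, inside the box when the hatch is shut; pin 16 mm long, 3 mm thick, parallel with the grip bar. It works in the catch
- catch_axis (a point): point on the vertical axis of the catch, level with the box's top (x = -50, y = 0, z = 100 mm in the box's frame). The catch is a slotted steel clip fixed lower down in the box, slot along the box's x. Its height differs by up to 4.5 mm either way from start to start and is not measured. It bends (job spoilt) if the pin bears on it, down or sideways, with more than 25 N (the spring's force not counted)
- stud_press (a joint): how far the head is pushed in, m: 0 sprung out, 0.0195 at most. Spring: 4 N at 0, plus 0.4 N per mm. In line with the slot, the pin bottoms on the catch's floor at 0.009 to 0.018 and can turn freely only in the last 1.5 mm above that floor; out of line it lands on top of the catch at 0.0005 to 0.0095. Caught and let go, it springs back about 4 mm from the floor (0.0055 to 0.0145); not caught, to 0
- stud_turn (a joint): angle of the head, rad, growing clockwise seen from above. At 0 the bar is along the box's x, in line with the slot (within 0.12 rad it passes freely, a little further off it snags or slips in); starts at -0.45 to 0.45. The notch where the cam catches is at 1.57 (from about 1.4 up); a stop ends the travel at 1.66. Turns easily, under 0.1 N m
- tin: small open aluminium tin, 39 mm across, 18 mm high, standing on the box's top beside the hatch; origin at the centre of its underside; leave alone
- tweezers: steel tweezers, 110 mm long, lying on the box's top on the other side of the hatch; origin at the middle of the underside; leave alone
- jar: glass jar with a red lid, 72 mm across, 95 mm high, on the bench; origin at the centre of its underside; leave alone
- hammer: small hammer lying on the bench; leave alone
- soldering_block: dark soldering block, 130 x 80 x 30 mm, lying on the bench; origin at the centre of its underside; leave alone
- dish: shallow steel dish, 90 mm across, 22 mm high, on the bench; origin at the centre of its underside; leave alone
- mandrel: short tapered steel mandrel standing on its 36 mm foot, 100 mm high, on the bench; origin at the centre of its underside; leave alone

How it is judged:
By the outcome, as a careful person would: the job done as asked, in the order asked, and still so for the second after the job is handed in, with the robot touching nothing.
It also fails if it takes over 58 s, if anything falls off the work surface, if the arm or the gripper's body presses on something with over 40 N, if the wrist force passes 120 N, or if a joint passes its speed limit or range.

ROBOT

A 6-joint arm with a two-finger parallel gripper is mounted at the origin on the work surface. World frame = base frame: x ahead of the robot, y to its left, z up, the work surface at z = 0. Lengths are in m, angles in degrees, forces in N, time in s.
With the tool pointing down it reaches from about 0.4 to 0.825 m from the base axis. Payload 7 kg.
Tool frame: the origin (TCP) lies on the centre line of the jaws, within the pads' length; the fingertips stand 11 mm ahead of it and the grasp point (between the pads) lies 8 mm behind it; z points along the fingers, y is the line along which they close (so a half turn about z gives the same grasp; the last joint's range is limited). The gripper opens to 88 mm and grips with 3 to 60 N. Pads are 19 mm wide; open, the fingers measure 130 mm over their backs; the gripper's body (78 mm by 193 mm) begins 47 mm behind the grasp point.
Start: joints at [-60.671, 20.546, 0.682, 0, -70.136, -16.507], TCP at [0.15, -0.658, 0.21] pointing down, gripper open.
Joint ranges: [-176.03, 176.03], [-82.01, 121.73], [-58.28, 71.71], [-173.87, 95.51], [-174.79, -0.11], [-173.66, 173.66]. Speed limits (degrees/s): [136.94, 136.94, 172.46, 180, 180, 180].

INTERFACE

Orientations are given as [roll, pitch, yaw] about the fixed x, y, z axes, in that order (R = Rz(yaw) Ry(pitch) Rx(roll)).
In Python, from plant import r, capture, camera_model, job gives the robot as it stands.
- The arm moves only by the tool drive_tool, never from a script. Its argument "increments" is a list that holds one entry, the list of rows, each a list of 5 numbers: the gripper's target within -1 to 1 (fully open at 1, half-way at 0, shut at -1), then the shift along the tool's x, y, z scaled (see below), then the turn about the tool's z scaled (see below). In form: [[[gripper, tx, ty, tz, roll], ...]]. A call has 1 to 5 rows; each row is the pose to reach, as a shift and turn from the pose commanded when the call began, along the tool's axes at that moment, turning the shorter way round; what a row does not reach only later rows make up. The controller multiplies each number of a shift by 120 mm and each number of a turn by 360 degrees. A row lasts 1/8 s, in which the tool goes at most 62.5 mm and 10.7 degrees, less where a joint would pass 70% of its speed; a pose out of reach is approached as far as the arm can. A call with a number of a shift or a turn outside -1 to 1 is refused whole. A call with a gripper value outside its range is refused whole. The fingers move at their own pace and stop on an object; "squeeze" is the grip in N (left out, the last holds). Time passes only in rows, so rows that repeat a pose let the fingers close. It gives the time, the measured TCP pose, the force, the opening and the grip force at its end, in the units of the state.
- r.get_state(): the state, without advancing time (a new reading comes with each control period).
- capture(name): name is "scene" or "top" or "wrist"; returns the picture (480x640x3 uint8, red, green, blue); there is no depth.
- camera_model(name): a dict with "camera_matrix" (3x3 intrinsics, pixels), "k1" (the pictures are not rectified: a ray, as slopes to the right and down, at radius r is drawn at 1 + k1 r^2 times it, then the intrinsics apply), "rvec" (rotation vector, rad) and "tvec" (3), from world to camera coordinates, as OpenCV has them. Camera axes: x right, y down, z forward; pixel columns grow to the right and rows downward; lengths in m; the calibration is good to about 2 mm. A picture is of the moment at which its call begins: read the wrist's pose just before it. camera_model takes no time and is no camera call; for the wrist camera it gives the pose at the moment of the call.
- job.close_job(): hands the job in; it is judged then, once.
The state is a dict: "time_s": time; "joints": joint angles; "qd": joint speeds; "joint_torque": joint torques, N m; "tcp_pos": TCP position; "eef_rot": TCP orientation; "contact_force": force on the tool from outside, world axes, zero at the start; "moment": the same for the moment, N m; "gripper_width": finger opening in m; "gripper_force": force on a finger pad.
Only numpy, scipy, OpenCV 4.12 (cv2) and the standard library are available. Lean on these libraries where they do the work, as an engineer would, in place of code of your own. Each camera call takes 0.05 s, during which the arm holds its last target. There are 200 camera calls.

## Working session

There is one attempt and no reset: what is moved stays moved. The work goes in short steps, Python scripts to look and compute and a tool call to move; the robot and the scene stay as the last step left them, time stands still between calls to the robot, and variables do not carry over. Pictures are saved under pics/ and viewed, at most 10 in all, crops included, and the job is handed in when it is done.

Besides the shell and the picture viewer there is one more tool, called after "Call:" in YAML: its name, and indented under it one key for each argument. drive_tool: Moves the arm, as the interface text tells. Its arguments: {"type":"object","properties":{"increments":{"type":"array"},"squeeze":{"type":"number"}},"required":["increments"]}

```bash
mkdir -p pics; ls; python3 - <<'E'
from plant import r, capture, camera_model, job
import cv2
s=r.get_state();print(s)
for n in("scene","top"):
    im=capture(n);cv2.imwrite(f"pics/{n}0.png",im[...,::-1]);m=camera_model(n);print(m)
E
```

```text
pics
{'time_s': 0.0, 'joints': array([-6.06690426e+01,  2.05931580e+01,  6.32988321e-01, -2.09844589e-02,
       -7.01360093e+01, -1.65064578e+01]), 'qd': array([-0.10400228, -0.05076996,  0.03734415, -0.12120882, -0.06349489,
       -0.06204055]), 'joint_torque': array([ 7.57156317e-05, -5.82728899e+01,  2.93047071e+01,  6.99722975e+00,
        7.13873509e-03, -1.38826963e-04]), 'tcp_pos': array([ 0.14967817, -0.65765434,  0.20939459]), 'eef_rot': array([ 1.79902180e+02, -8.41599687e-03, -1.67182640e+02]), 'contact_force': array([-0.25824902, -1.06511266,  0.37490502]), 'moment': array([0.03348201, 0.01857288, 0.00301141]), 'gripper_force': 0.0, 'gripper_width': 0.08780083431618478}
{'camera_matrix': array([[585.45222919,   0.        , 323.4363503 ],
       [  0.        , 585.45222919, 241.54096741],
       [  0.        ,   0.        ,   1.        ]]), 'k1': 0.04309055538060285, 'rvec': array([ 2.53466875,  0.66177204, -0.17259039]), 'tvec': array([-0.47911887, -0.13885614,  1.79298617])}
{'camera_matrix': array([[532.31552913,   0.        , 322.22213865],
       [  0.        , 532.31552913, 228.60480284],
       [  0.        ,   0.        ,   1.        ]]), 'k1': 0.051447049833457284, 'rvec': array([ 2.15285353, -2.10532619,  0.18826274]), 'tvec': array([0.02209489, 0.53069178, 1.18554562])}
```

View pics/top0.png

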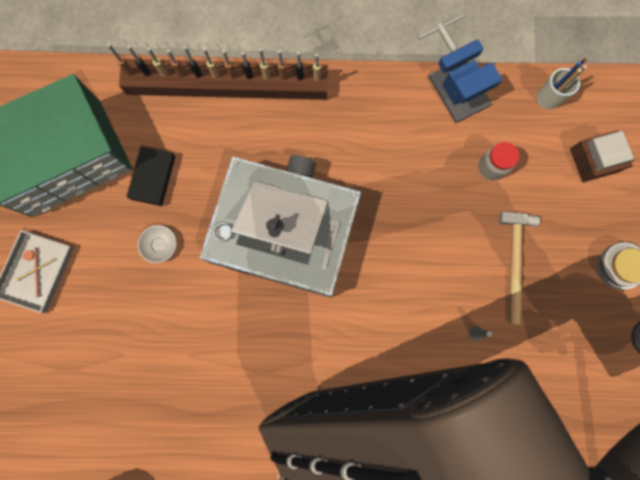

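View pics/scene0.png

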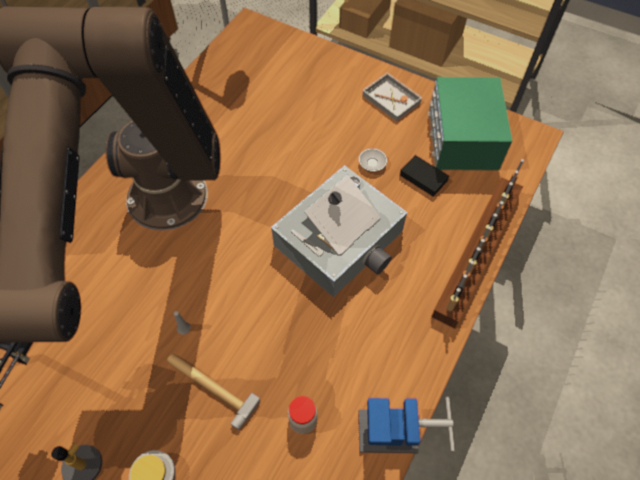

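```bash
python3 - <<'E'
import cv2,numpy as np
a=cv2.imread("pics/top0.png")[145:305,190:370];b=cv2.imread("pics/scene0.png")[155:300,265:415]
A=cv2.resize(a,None,fx=3.0,fy=3.0,interpolation=cv2.INTER_CUBIC)[:480,:540]
cv2.imwrite("pics/cropA.png",cv2.resize(a,None,fx=3.7,fy=3.7,interpolation=3))
E
cat > h.py <<'E'
import numpy as np,cv2
from plant import r,capture,camera_model,job
from scipy.optimize import least_squares
def proj(P,m):
    R=cv2.Rodrigues(np.array(m["rvec"]))[0];c=np.atleast_2d(P)@R.T+m["tvec"]
    s=c[:,:2]/c[:,2:];s=s*(1+m["k1"]*(s**2).sum(1,keepdims=True));K=m["camera_matrix"]
    return s@K[:2,:2].T+K[:2,2]
def ray(px,m):
    d=np.array([m["k1"],0,0,0,0.]);u=cv2.undistortPoints(np.array([[px]],float),m["camera_matrix"],d)[0,0]
    R=cv2.Rodrigues(np.array(m["rvec"]))[0];return -R.T@m["tvec"],R.T@np.array([u[0],u[1],1])
def atz(px,m,z):
    o,d=ray(px,m);return o+d*(z-o[2])/d[2]
def box(p,L):
    c,s=np.cos(p[2]),np.sin(p[2]);L=np.atleast_2d(L)
    return np.c_[p[0]+c*L[:,0]-s*L[:,1],p[1]+s*L[:,0]+c*L[:,1],L[:,2]]
def hatchpt(p,a,d,y,h):  # d from hinge, h above underside
    return box(p,[[.075-d*np.cos(a)+h*np.sin(a),y,.1+d*np.sin(a)+h*np.cos(a)]])
E
python3 - <<'E'
from h import *
t,s=camera_model("top"),camera_model("scene")
T=np.array([(233,158),(359,190),(333,295),(201,258)],float);S=np.array([(346,169),(405,214),(336,280),(274,229)],float)
for p in T: print(atz(p,t,.1))
print("scene")
for p in S: print(atz(p,s,.1))
E
```

```text
[0.6781891  0.23912226 0.1       ]
[ 0.61035056 -0.04665532  0.1       ]
[0.37521696 0.00728295 0.1       ]
[0.44941292 0.29721479 0.1       ]
scene
[0.46139797 0.29151245 0.1       ]
[0.68016479 0.23324179 0.1       ]
[ 0.61029243 -0.04368698  0.1       ]
[0.38571021 0.01067789 0.1       ]
```

View pics/cropA.png

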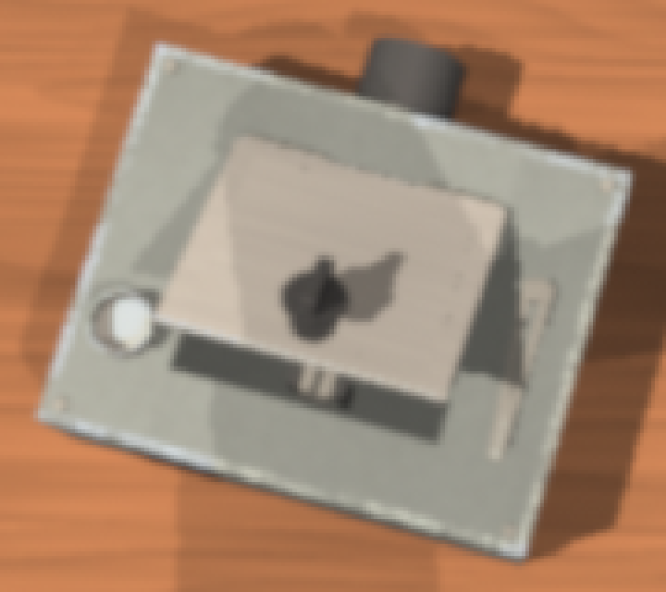

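```bash
python3 - <<'E'
from h import *
t,s=camera_model("top"),camera_model("scene")
T=np.array([(232.4,157.2),(360.5,191.5),(331.9,295.8),(200.8,258)]);S=np.array([(346,169),(405,214),(336,280),(274,229)],float)
H=np.array([(254.3,182.8),(327.3,200.9),(233.2,230.9),(310.8,253.6)])
C=[[.12,.15,.1],[.12,-.15,.1],[-.12,-.15,.1],[-.12,.15,.1]];CS=[C[3],C[0],C[1],C[2]]
def f(v):
    p,a=v[:3],v[3]
    hp=np.vstack([hatchpt(p,a,d,y,.005) for d,y in[(0,.085),(0,-.085),(.15,.085),(.15,-.085)]])
    return np.r_[(proj(box(p,C),t)-T).ravel(),.5*(proj(box(p,CS),s)-S).ravel(),(proj(hp,t)-H).ravel()]
q=least_squares(f,[.53,.125,.24,.5],loss='soft_l1');print(q.x,np.degrees(q.x[2:]),q.fun.round(1))
p=q.x[:3];a=q.x[3]
print("hinge",box(p,[[.075,0,.1]]),"stud shut",box(p,[[-.05,0,.13]]),"edge",hatchpt(p,a,.15,0,.005),"stud",hatchpt(p,a,.125,0,.03),"bar top",hatchpt(p,a,.125,0,.046))
for n in(("t",t),("s",s)):print(n[0],proj(hatchpt(p,a,.125,0,.046),n[1]),proj(hatchpt(p,a,.125,0,.03),n[1]))
E
```

```text
[ 0.52778575  0.12450035 -0.2492366   0.50993952] [-14.28020521  29.21738223] [ 0.2 -0.4  0.2 -0.   0.4 -0.5 -0.9  0.4 -1.3 -1.8  0.7 -0.8 -1.2  0.7
 -1.9 -0.6  0.2 -1.5  0.4  0.4 -1.5  0.4  0.3 -0.3]
hinge [[0.60046832 0.10600053 0.1       ]] stud shut [[0.4793307  0.13683356 0.13      ]] edge [[0.4759626  0.13769084 0.17758254]] stud [[0.50893381 0.12929871 0.18719878]] bar top [[0.51650248 0.12737227 0.20116316]]
t [[276.09597176 220.81254039]] [[275.58547421 225.71315747]]
s [[336.69017358 196.85310945]] [[334.41452347 198.18843675]]
```

```bash
cat >> h.py <<'E'
def inc(xyz,yaw):
    s=r.get_state();R=cv2.Rodrigues(np.zeros(3))[0]
    from scipy.spatial.transform import Rotation as Ro
    R=Ro.from_euler('xyz',s["eef_rot"],degrees=True).as_matrix()
    d=R.T@(np.array(xyz)-s["tcp_pos"])/.12
    dt=-((yaw-s["eef_rot"][2]+180)%360-180)/360
    print("t",s["time_s"],"inc",d.round(4),"turn",round(dt,4))
P=np.array([.52779,.1245,-.24924])
E
python3 -c "
from h import *
inc([.45,-.33,.28],-90);inc(np.r_[box(P,[[-.04,0,0]])[0,:2],.28],-14.28)"
```

```text
t 0.1 inc [-3.046   2.1086 -0.5846] turn -0.2144
t 0.1 inc [-4.2214  5.8098 -0.5792] turn -0.4247
```

```bash
python3 - <<'E'
from h import *
W=[(.15,-.658,.21,-167.18)]
b=box(P,[[-.04,0,0]])[0]
W+=[(.255,-.59,.28,-141),(.36,-.50,.28,-115),(.43,-.38,.28,-90),(.455,-.27,.28,-65),(.465,-.15,.28,-40),(.475,-.02,.28,-14.28),(b[0],b[1]-.03,.28,-14.28),(b[0],b[1],.28,-14.28)]
for a,c in zip(W,W[1:]):
    y=np.radians(a[3]);d=np.subtract(c,a)
    print((np.array([np.cos(y)*d[0]+np.sin(y)*d[1],np.sin(y)*d[0]-np.cos(y)*d[1],-d[2]])/.12).round(3),round(-d[3]/360,4))
E
```

```text
[-0.979  0.358 -0.583] -0.0727
[-1.152  0.032 -0.   ] -0.0722
[-1.153 -0.106 -0.   ] -0.0694
[-0.917 -0.208 -0.   ] -0.0694
[-0.871 -0.498 -0.   ] -0.0694
[-0.633 -0.883 -0.   ] -0.0714
[-0.142 -1.033 -0.   ] -0.0
[-0.062 -0.242 -0.   ] -0.0
```

Call:
drive_tool:
  increments:
    - [[1, -0.5, 0.2, -0.58, -0.03], [1, -0.98, 0.36, -0.58, -0.06], [1, -0.98, 0.36, -0.58, -0.073]]

```text
time_s: 0.48
tcp_pos: [0.2572, -0.5888, 0.2814]
eef_rot: [-179.9, 0.0, -140.6]
contact_force: [-0.2, -0.4, 0.6]
gripper_width: 0.0877
gripper_force: 0.0
```

Call:
drive_tool:
  increments:
    - [[1, -0.5, 0.02, 0, -0.03], [1, -1, 0.03, 0, -0.06], [1, -1, 0.03, 0, -0.072]]

```text
time_s: 0.85
tcp_pos: [0.3485, -0.5088, 0.2798]
eef_rot: [180.0, 0.0, -114.5]
contact_force: [0.3, -0.1, -0.3]
gripper_width: 0.0876
gripper_force: 0.0
```

Call:
drive_tool:
  increments:
    - [[1, -0.5, -0.05, 0, -0.03], [1, -1, -0.1, 0, -0.06], [1, -1, -0.1, 0, -0.07]]

```text
time_s: 1.23
tcp_pos: [0.409, -0.4046, 0.28]
eef_rot: [-180.0, 0.0, -89.3]
contact_force: [0.2, -0.5, 0.5]
gripper_width: 0.0879
gripper_force: 0.0
```

Call:
drive_tool:
  increments:
    - [[1, -0.5, -0.1, 0, -0.03], [1, -1, -0.2, 0, -0.06], [1, -1, -0.2, 0, -0.07]]

```text
time_s: 1.6
tcp_pos: [0.4314, -0.2843, 0.2802]
eef_rot: [-179.9, 0.0, -64.1]
contact_force: [-0.3, -0.6, -0.4]
gripper_width: 0.0879
gripper_force: 0.0
```

Call:
drive_tool:
  increments:
    - [[1, -0.5, -0.3, 0, -0.03], [1, -1, -0.55, 0, -0.06], [1, -1, -0.55, 0, -0.07]]

```text
time_s: 1.98
tcp_pos: [0.4387, -0.1482, 0.2801]
eef_rot: [-180.0, -0.0, -39.0]
contact_force: [0.2, -0.3, -0.2]
gripper_width: 0.0873
gripper_force: 0.0
```

```bash
python3 -c "
from h import *
print(r.get_state()['tcp_pos'],r.get_state()['eef_rot'])
inc(np.r_[box(P,[[-.04,0,0]])[0,:2],.28],-14.28)"
```

```text
[ 0.4386942  -0.14819297  0.28005427] [-1.79955932e+02 -1.97929232e-03 -3.89600026e+01]
t 1.975 inc [-1.1544e+00 -2.0947e+00  2.0000e-03] turn -0.0686
```

Call:
drive_tool:
  increments:
    - [[1, -0.3, -0.4, 0, -0.03], [1, -0.5, -0.8, 0, -0.06], [1, -0.6, -1, 0, -0.069], [1, -0.6, -1, 0, -0.069]]

```text
time_s: 2.48
tcp_pos: [0.4596, -0.0113, 0.2796]
eef_rot: [180.0, 0.0, -14.4]
contact_force: [0.3, 0.1, -0.0]
gripper_width: 0.0877
gripper_force: 0.0
```

```bash
python3 -c "
from h import *
inc(np.r_[box(P,[[-.04,0,0]])[0,:2],.28],-14.28)"
```

```text
t 2.475 inc [-0.0645 -1.237  -0.0038] turn -0.0003
```

Call:
drive_tool:
  increments:
    - [[1, -0.03, -0.5, 0, 0], [1, -0.06, -1, 0, 0], [1, -0.06, -1, 0, 0]]

```text
time_s: 2.85
tcp_pos: [0.4831, 0.1074, 0.2792]
eef_rot: [179.9, 0.1, -14.5]
contact_force: [-0.3, -1.0, -0.4]
gripper_width: 0.0876
gripper_force: 0.0
```

Call:
drive_tool:
  increments:
    - [[1, 0, -0.24, 0.2, 0], [1, 0, -0.24, 0.55, 0], [1, 0, -0.24, 0.6, 0], [1, 0, -0.24, 0.6, 0]]

```text
time_s: 3.35
tcp_pos: [0.4902, 0.1323, 0.2087]
eef_rot: [180.0, -0.0, -14.6]
contact_force: [0.7, 0.1, 0.1]
gripper_width: 0.0873
gripper_force: 0.0
```

```bash
python3 -c "
from h import *
m=camera_model('wrist');im=capture('wrist');cv2.imwrite('pics/w1.png',im[...,::-1])
print(r.get_state()['contact_force']);inc(np.r_[box(P,[[-.04,0,0]])[0,:2],.176],-14.28)
print(proj(hatchpt(P,.51,.125,0,.046),m),proj(hatchpt(P,.51,.15,.085,.005),m))"
```

```text
[-0.05382046 -0.46179637  0.16978453]
t 3.4 inc [-0.0164 -0.0094  0.2786] turn -0.0009
[[317.26651096 232.63380073]] [[190.27389155 282.87762803]]
```

View pics/w1.png

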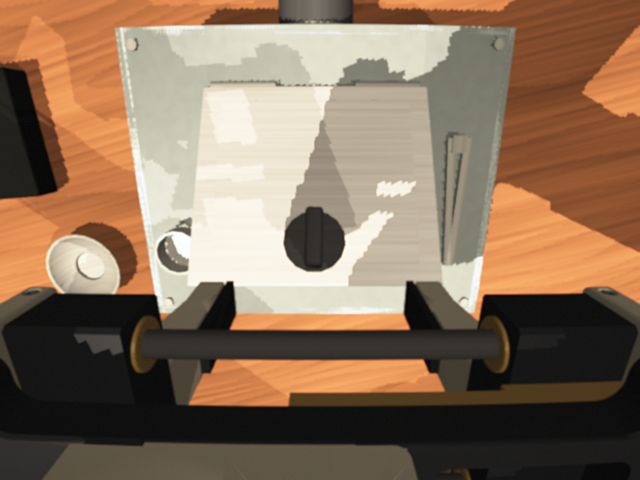

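Call:
drive_tool:
  increments:
    - [[1, -0.016, -0.01, 0.1, 0], [1, -0.016, -0.01, 0.2, 0], [1, -0.016, -0.01, 0.25, 0], [1, -0.016, -0.01, 0.27, 0], [1, -0.016, -0.01, 0.3, 0]]

```text
time_s: 4.03
tcp_pos: [0.4884, 0.1351, 0.172]
eef_rot: [-180.0, -0.0, -14.5]
contact_force: [-0.3, -0.4, 0.4]
gripper_width: 0.0874
gripper_force: 0.0
```

Call:
drive_tool:
  increments:
    - [[1, 0, 0, 0.02, 0], [1, 0, 0, 0.04, 0], [1, 0, 0, 0.06, 0], [1, 0, 0, 0.08, 0], [1, 0, 0, 0.1, 0]]

```text
time_s: 4.65
tcp_pos: [0.4884, 0.135, 0.16]
eef_rot: [-180.0, -0.0, -14.5]
contact_force: [-0.3, 0.4, 1.7]
gripper_width: 0.0874
gripper_force: 0.7
```

Call:
drive_tool:
  increments:
    - [[1, 0, 0, 0.02, 0], [1, 0, 0, 0.04, 0], [1, 0, 0, 0.06, 0], [1, 0, 0, 0.08, 0], [1, 0, 0, 0.1, 0]]

```text
time_s: 5.28
tcp_pos: [0.4882, 0.135, 0.1478]
eef_rot: [180.0, 0.0, -14.5]
contact_force: [-0.4, -0.5, 1.6]
gripper_width: 0.0877
gripper_force: 0.7
```

Call:
drive_tool:
  increments:
    - [[1, 0, 0, 0.02, 0], [1, 0, 0, 0.04, 0], [1, 0, 0, 0.06, 0], [1, 0, 0, 0.08, 0], [1, 0, 0, 0.1, 0]]

```text
time_s: 5.9
tcp_pos: [0.4882, 0.135, 0.1358]
eef_rot: [180.0, 0.0, -14.5]
contact_force: [-0.3, -0.2, 0.9]
gripper_width: 0.0878
gripper_force: 0.7
```

Call:
drive_tool:
  increments:
    - [[1, 0, 0, 0.02, 0], [1, 0, 0, 0.04, 0], [1, 0, 0, 0.06, 0], [1, 0, 0, 0.08, 0], [1, 0, 0, 0.1, 0]]

```text
time_s: 6.52
tcp_pos: [0.4882, 0.135, 0.1238]
eef_rot: [180.0, 0.0, -14.5]
contact_force: [-0.0, 0.3, 1.2]
gripper_width: 0.0873
gripper_force: 0.7
```

Call:
drive_tool:
  increments:
    - [[1, 0, 0, 0.015, 0], [1, 0, 0, 0.03, 0], [1, 0, 0, 0.04, 0], [1, 0, 0, 0.05, 0], [1, 0, 0, 0.055, 0]]

```text
time_s: 7.15
tcp_pos: [0.4882, 0.135, 0.1173]
eef_rot: [180.0, 0.0, -14.5]
contact_force: [-0.6, 0.9, 0.6]
gripper_width: 0.0878
gripper_force: 0.6
```

Call:
drive_tool:
  increments:
    - [[1, 0, 0, 0.005, 0], [1, 0, 0, 0.01, 0], [1, 0, 0, 0.015, 0], [1, 0, 0, 0.018, 0]]

```text
time_s: 7.65
tcp_pos: [0.4882, 0.135, 0.1152]
eef_rot: [-180.0, 0.0, -14.5]
contact_force: [-0.7, 0.0, 1.1]
gripper_width: 0.0876
gripper_force: 0.6
```

Call:
drive_tool:
  increments:
    - [[1, 0, 0, 0.005, 0], [1, 0, 0, 0.01, 0], [1, 0, 0, 0.015, 0], [1, 0, 0, 0.018, 0]]

```text
time_s: 8.15
tcp_pos: [0.4882, 0.135, 0.113]
eef_rot: [180.0, 0.0, -14.5]
contact_force: [-1.6, 0.2, 1.1]
gripper_width: 0.087
gripper_force: 0.6
```

```bash
python3 -c "
from h import *
m=camera_model('wrist');im=capture('wrist');cv2.imwrite('pics/w2.png',im[...,::-1])
for q in[(-.05,0,.130),(-.05,0,.146),(-.075,.085,.105),(-.075,-.085,.105),(.12,.15,.1)]:print(proj(box(P,[q]),m))"
```

```text
[[321.46696096 312.03811985]]
[[321.61990234 329.30697925]]
[[184.18125873 326.63475654]]
[[458.7171152 325.7605307]]
[[ 11.69790335 -33.01994965]]
```

View pics/w2.png

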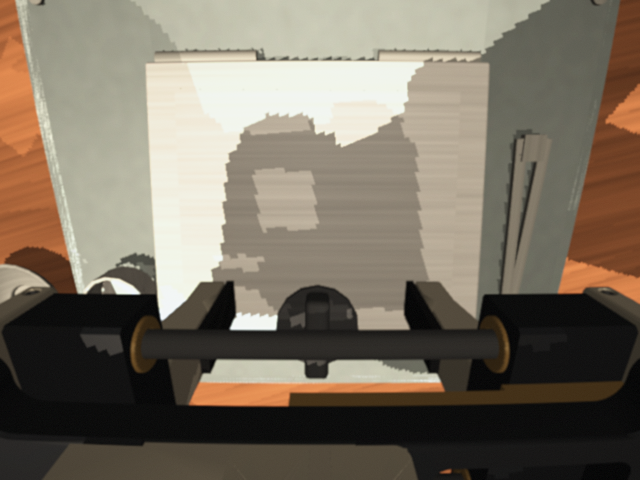

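Call:
drive_tool:
  increments:
    - [[1, 0, 0, 0.005, 0], [1, 0, 0, 0.01, 0], [1, 0, 0, 0.015, 0], [1, 0, 0, 0.018, 0]]

```text
time_s: 8.7
tcp_pos: [0.4882, 0.135, 0.1108]
eef_rot: [180.0, 0.0, -14.5]
contact_force: [-1.0, -0.0, 2.1]
gripper_width: 0.0876
gripper_force: 0.6
```

Call:
drive_tool:
  increments:
    - [[1, 0, 0, 0.005, 0], [1, 0, 0, 0.01, 0], [1, 0, 0, 0.015, 0], [1, 0, 0, 0.018, 0]]

```text
time_s: 9.2
tcp_pos: [0.4882, 0.135, 0.1087]
eef_rot: [180.0, 0.0, -14.5]
contact_force: [-1.1, 0.4, 1.9]
gripper_width: 0.0875
gripper_force: 0.6
```

Call:
drive_tool:
  increments:
    - [[1, 0, 0, 0.005, 0], [1, 0, 0, 0.01, 0], [1, 0, 0, 0.015, 0], [1, 0, 0, 0.018, 0]]

```text
time_s: 9.7
tcp_pos: [0.4882, 0.135, 0.1065]
eef_rot: [180.0, 0.0, -14.5]
contact_force: [-0.5, 0.8, 1.5]
gripper_width: 0.088
gripper_force: 0.6
```

Call:
drive_tool:
  increments:
    - [[1, 0, 0, 0.005, 0], [1, 0, 0, 0.01, 0], [1, 0, 0, 0.015, 0], [1, 0, 0, 0.018, 0]]

```text
time_s: 10.2
tcp_pos: [0.4882, 0.135, 0.1044]
eef_rot: [-180.0, 0.0, -14.5]
contact_force: [-0.5, 0.9, 1.4]
gripper_width: 0.0872
gripper_force: 0.6
```

Call:
drive_tool:
  increments:
    - [[1, 0, 0, 0.005, 0], [1, 0, 0, 0.01, 0], [1, 0, 0, 0.015, 0], [1, 0, 0, 0.018, 0]]

```text
time_s: 10.7
tcp_pos: [0.4882, 0.135, 0.1022]
eef_rot: [180.0, 0.0, -14.5]
contact_force: [-1.1, -0.6, 0.5]
gripper_width: 0.0875
gripper_force: 0.6
```

```bash
python3 -c "
from h import *
m=camera_model('wrist');im=capture('wrist');cv2.imwrite('pics/w3.png',im[...,::-1])
for n in('scene','top'):cv2.imwrite('pics/%s3.png'%n,capture(n)[...,::-1])
a=cv2.imread('pics/scene3.png')[140:300,255:425];b=cv2.imread('pics/w3.png')
a=cv2.resize(a,(400,376),interpolation=3);b=cv2.resize(b,(400,300))
o=np.zeros((376,800,3),np.uint8);o[:,:400]=a;o[:300,400:]=b;cv2.imwrite('pics/c3.png',o)
for q in[(-.05,0,.130),(-.05,0,.146),(-.075,.085,.105),(-.075,-.085,.105),(.075,.085,.105),(.075,-.085,.105)]:print(proj(box(P,[q]),m))"
```

```text
[[321.5621114  323.35892444]]
[[321.73431368 342.87695504]]
[[177.3846863  336.76556682]]
[[465.67602847 335.86021134]]
[[135.71898746  54.61693518]]
[[505.87585973  52.97371029]]
```

View pics/c3.png

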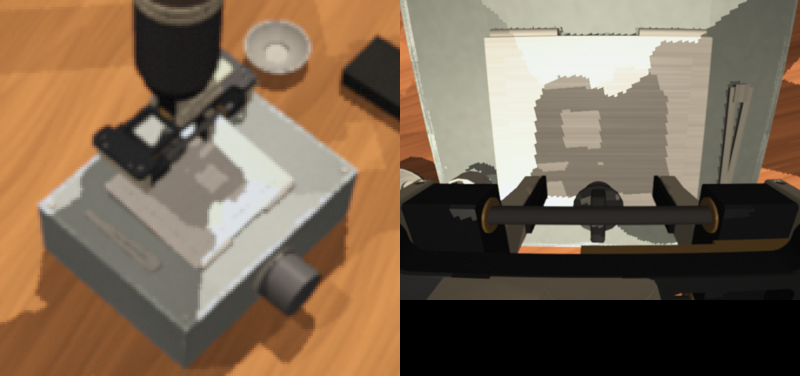

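```bash
python3 -c "
from h import *
m=camera_model('wrist');im=cv2.imread('pics/w3.png')
for a in(0,.05,.1,.15,.2,.25):
  L=proj(np.vstack([hatchpt(P,a,d,.085,.005) for d in(.0,.04,.08,.12,.15)]),m);print(a,L.round(0).tolist(),proj(hatchpt(P,a,.125,0,.046),m).round(0))
g=cv2.cvtColor(im,6).astype(int)
for y in(80,120,160,200,240):
  for lo,hi in((100,220),(420,540)):
    e=np.abs(g[y,lo+3:hi]-g[y,lo:hi-3]);k=np.argsort(-e)[:3]+lo+1;print(y,k,e.max())
"
```

```text
0 [[136.0, 55.0], [148.0, 144.0], [159.0, 222.0], [170.0, 291.0], [177.0, 337.0]] [[322. 343.]]
0.05 [[136.0, 54.0], [146.0, 143.0], [156.0, 224.0], [165.0, 295.0], [172.0, 344.0]] [[322. 347.]]
0.1 [[136.0, 54.0], [144.0, 143.0], [152.0, 225.0], [160.0, 300.0], [166.0, 351.0]] [[322. 350.]]
0.15 [[136.0, 53.0], [142.0, 142.0], [148.0, 226.0], [155.0, 303.0], [160.0, 357.0]] [[322. 353.]]
0.2 [[136.0, 52.0], [139.0, 141.0], [144.0, 226.0], [149.0, 307.0], [153.0, 364.0]] [[322. 355.]]
0.25 [[136.0, 52.0], [137.0, 139.0], [140.0, 226.0], [143.0, 310.0], [146.0, 371.0]] [[322. 356.]]
80 [135 134 136] 69
80 [498 497 499] 61
120 [138 139 137] 59
120 [494 495 493] 60
160 [217 216 142] 76
160 [526 525 522] 81
200 [215 216 214] 103
200 [522 521 537] 76
240 [216 217 215] 109
240 [517 532 518] 77
```

```bash
python3 -c "
from h import *
from scipy.spatial.transform import Rotation as Ro
m=camera_model('wrist');s=r.get_state();R=Ro.from_euler('xyz',s['eef_rot'],degrees=True).as_matrix()
for x,z in((-.0095,.011),(.0095,.011),(-.0095,-.02),(.0095,-.02)):
  for y in(-.044,.044,-.065,.065): print(x,z,y,proj(s['tcp_pos']+R@[x,y,z],m).round(0))
im=cv2.imread('pics/w3.png');cv2.imwrite('pics/w3c.png',cv2.resize(im[200:440,110:530],None,fx=1.9,fy=1.9))
"
```

```text
-0.0095 0.011 -0.044 [[247. 288.]]
-0.0095 0.011 0.044 [[394. 289.]]
-0.0095 0.011 -0.065 [[213. 288.]]
-0.0095 0.011 0.065 [[428. 288.]]
0.0095 0.011 -0.044 [[245. 259.]]
0.0095 0.011 0.044 [[396. 259.]]
0.0095 0.011 -0.065 [[209. 259.]]
0.0095 0.011 0.065 [[432. 259.]]
-0.0095 -0.02 -0.044 [[235. 316.]]
-0.0095 -0.02 0.044 [[406. 316.]]
-0.0095 -0.02 -0.065 [[195. 315.]]
-0.0095 -0.02 0.065 [[446. 315.]]
0.0095 -0.02 -0.044 [[232. 282.]]
0.0095 -0.02 0.044 [[409. 282.]]
0.0095 -0.02 -0.065 [[190. 282.]]
0.0095 -0.02 0.065 [[451. 282.]]
```

View pics/w3c.png

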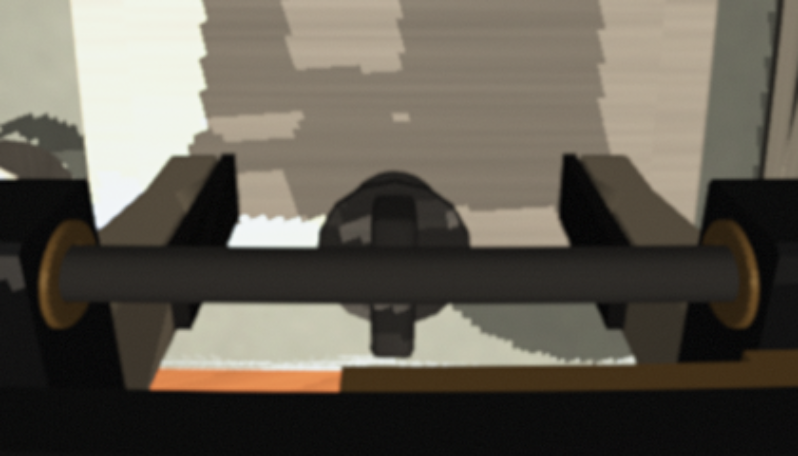

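Call:
drive_tool:
  increments:
    - [[1, 0, -0.007, -0.15, 0], [0.3, 0, -0.014, -0.3, 0], [0.3, 0, -0.014, -0.3, 0], [0.3, 0, -0.014, -0.3, 0], [0.3, 0, -0.014, -0.3, 0]]

```text
time_s: 11.48
tcp_pos: [0.4882, 0.1363, 0.1375]
eef_rot: [179.9, 0.0, -14.5]
contact_force: [-0.6, 0.0, 0.3]
gripper_width: 0.0581
gripper_force: 0.0
```

```bash
python3 -c "
from h import *
m=camera_model('wrist');im=capture('wrist');cv2.imwrite('pics/w4.png',im[...,::-1]);s=r.get_state();print(s['tcp_pos'],s['gripper_width'])
for a in(0,.05,.1,.15):
  L=proj(np.vstack([hatchpt(P,a,d,0,h) for d,h in((.125,.03),(.125,.046),(.106,.03),(.15,.005))]),m);print(a,L.round(0).tolist())
from scipy.spatial.transform import Rotation as Ro
R=Ro.from_euler('xyz',s['eef_rot'],degrees=True).as_matrix()
for z in(-.02,-.01,0,.011):
  print(z,proj(s['tcp_pos']+R@[.0095,-s['gripper_width']/2,z],m).round(0))
"
```

```text
[0.48824389 0.13635551 0.13756729] 0.05744699814730268
0 [[323.0, 290.0], [324.0, 303.0], [323.0, 260.0], [323.0, 306.0]]
0.05 [[324.0, 292.0], [324.0, 305.0], [324.0, 261.0], [323.0, 311.0]]
0.1 [[324.0, 294.0], [324.0, 306.0], [324.0, 261.0], [323.0, 316.0]]
0.15 [[324.0, 296.0], [324.0, 307.0], [324.0, 261.0], [323.0, 321.0]]
-0.02 [[263. 282.]]
-0.01 [[266. 274.]]
0 [[268. 266.]]
0.011 [[271. 259.]]
```

View pics/w4.png

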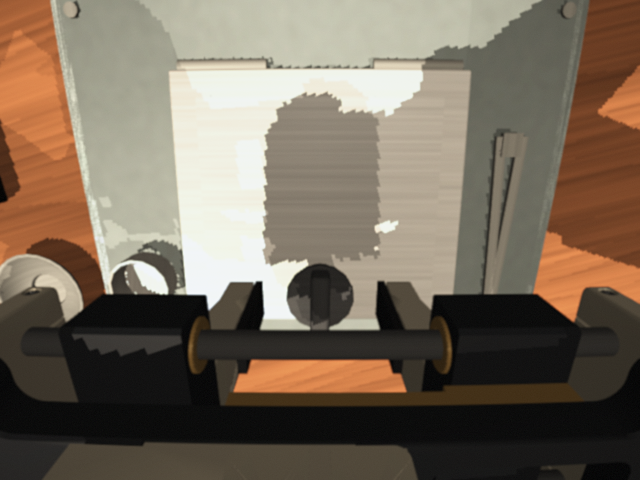

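Call:
drive_tool:
  increments:
    - [[0.3, 0.2, 0, 0, 0], [0.3, 0.42, 0, 0, 0], [0.3, 0.42, 0, 0.1, 0], [0.3, 0.42, 0, 0.15, 0], [0.3, 0.42, 0, 0.18, 0]]

```text
time_s: 12.15
tcp_pos: [0.5365, 0.1238, 0.1159]
eef_rot: [180.0, 0.1, -14.5]
contact_force: [-0.2, -0.2, -0.2]
gripper_width: 0.057
gripper_force: 0.0
```

Call:
drive_tool:
  increments:
    - [[0.3, 0, 0, 0.02, 0], [0.3, 0, 0, 0.04, 0], [0.3, 0, 0, 0.06, 0], [0.3, 0, 0, 0.07, 0], [0.3, 0, 0, 0.08, 0]]

```text
time_s: 12.78
tcp_pos: [0.5375, 0.124, 0.1071]
eef_rot: [-180.0, -0.0, -14.5]
contact_force: [-0.4, -1.0, 0.4]
gripper_width: 0.0574
gripper_force: 0.0
```

Call:
drive_tool:
  increments:
    - [[0.3, 0, 0, 0.02, 0], [0.3, 0, 0, 0.04, 0], [0.3, 0, 0, 0.06, 0], [0.3, 0, 0, 0.07, 0], [0.3, 0, 0, 0.08, 0]]

```text
time_s: 13.4
tcp_pos: [0.5374, 0.124, 0.0974]
eef_rot: [180.0, 0.0, -14.5]
contact_force: [1.4, 0.1, -0.0]
gripper_width: 0.0571
gripper_force: 0.0
```

Call:
drive_tool:
  increments:
    - [[0.3, 0, 0, 0.015, 0], [0.3, 0, 0, 0.03, 0], [0.3, 0, 0, 0.04, 0], [0.3, 0, 0, 0.05, 0]]

```text
time_s: 13.9
tcp_pos: [0.5373, 0.124, 0.0914]
eef_rot: [180.0, 0.0, -14.5]
contact_force: [-1.5, 1.4, 2.2]
gripper_width: 0.0568
gripper_force: 1.0
```

Call:
drive_tool:
  increments:
    - [[0.3, 0, 0, 0.01, 0], [0.3, 0, 0, 0.02, 0], [0.3, 0, 0, 0.03, 0], [0.3, 0, 0, 0.035, 0]]

```text
time_s: 14.4
tcp_pos: [0.5375, 0.124, 0.0892]
eef_rot: [-180.0, -0.0, -14.5]
contact_force: [-11.1, 0.8, 24.3]
gripper_width: 0.0569
gripper_force: 12.0
```

Call:
drive_tool:
  increments:
    - [[0.3, 0, 0, 0.005, 0], [0.3, 0, 0, 0.01, 0], [0.3, 0, 0, 0.01, 0]]

```text
time_s: 14.78
tcp_pos: [0.5375, 0.124, 0.0891]
eef_rot: [-180.0, -0.1, -14.5]
contact_force: [-14.3, 1.5, 30.0]
gripper_width: 0.0569
gripper_force: 15.0
```

Call:
drive_tool:
  increments:
    - [[0.3, 0, 0, -0.2, 0], [0.3, -0.1, 0, -0.6, 0], [0.3, -0.42, 0, -0.6, 0], [0.3, -0.5, 0, -0.6, 0], [0.3, -0.5, 0, -0.6, 0]]

```text
time_s: 15.4
tcp_pos: [0.4792, 0.1392, 0.1582]
eef_rot: [-180.0, -0.0, -14.5]
contact_force: [2.0, 0.3, 0.0]
gripper_width: 0.0567
gripper_force: 0.0
```

```bash
python3 -c "
from h import *
m=camera_model('wrist');im=capture('wrist');cv2.imwrite('pics/w5.png',im[...,::-1]);s=r.get_state();print(s['tcp_pos'],s['contact_force'])
for a in(0,.05,.1):
  L=proj(np.vstack([hatchpt(P,a,d,y,h) for d,y,h in((.125,0,.03),(.125,0,.046),(.108,0,.046),(.142,0,.046),(.15,.085,.005),(.15,-.085,.005),(0,.085,.005),(0,-.085,.005))]),m);print(a,L.round(0).tolist())
from scipy.spatial.transform import Rotation as Ro
R=Ro.from_euler('xyz',s['eef_rot'],degrees=True).as_matrix()
for z in(-.016,0,.011):
  for y in(-1,1):print(z,[proj(s['tcp_pos']+R@[x,y*s['gripper_width']/2,z],m).round(0).tolist() for x in(.0095,-.0095)])
"
```

```text
[0.47969263 0.13917458 0.15801776] [-0.35825321  0.15482964  0.21440954]
0 [[324.0, 262.0], [324.0, 272.0], [324.0, 245.0], [324.0, 298.0], [208.0, 281.0], [439.0, 280.0], [184.0, 55.0], [464.0, 54.0]]
0.05 [[324.0, 263.0], [324.0, 273.0], [325.0, 244.0], [324.0, 300.0], [205.0, 285.0], [443.0, 284.0], [184.0, 55.0], [464.0, 54.0]]
0.1 [[324.0, 264.0], [325.0, 273.0], [325.0, 243.0], [325.0, 301.0], [201.0, 289.0], [447.0, 288.0], [184.0, 54.0], [464.0, 53.0]]
-0.016 [[[264.0, 278.0]], [[266.0, 311.0]]]
-0.016 [[[377.0, 278.0]], [[375.0, 311.0]]]
0 [[[269.0, 266.0]], [[270.0, 296.0]]]
0 [[[372.0, 266.0]], [[371.0, 296.0]]]
0.011 [[[271.0, 258.0]], [[273.0, 288.0]]]
0.011 [[[369.0, 258.0]], [[368.0, 288.0]]]
```

View pics/w5.png

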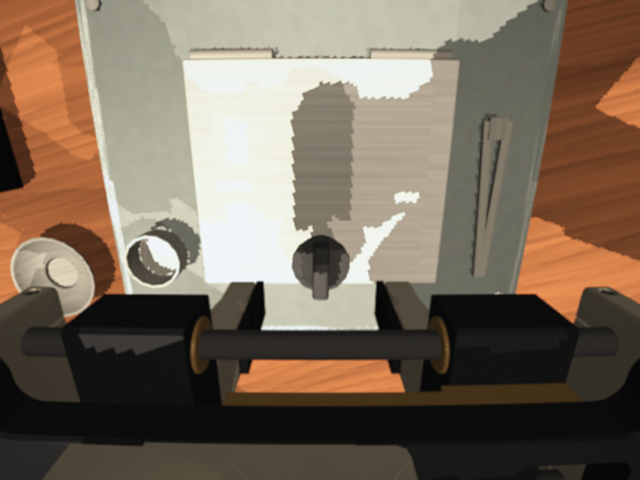

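```bash
python3 -c "
from h import *
inc(np.r_[box(P,[[-.0505,.0019,0]])[0,:2],.158],-14.28)"
```

```text
t 15.45 inc [-0.0022  0.0038  0.0001] turn -0.0006
```

Call:
drive_tool:
  increments:
    - [[-0.55, 0, 0, 0, 0], [-0.55, 0, 0, 0, 0], [-0.55, 0, 0, 0, 0], [-0.55, 0, 0, 0.05, 0], [-0.55, 0, 0, 0.1, 0]]

```text
time_s: 16.08
tcp_pos: [0.4792, 0.139, 0.1455]
eef_rot: [180.0, 0.0, -14.5]
contact_force: [0.3, -0.5, -0.5]
gripper_width: 0.0203
gripper_force: 0.0
```

Call:
drive_tool:
  increments:
    - [[-0.55, 0, 0, 0.02, 0], [-0.55, 0, 0, 0.04, 0], [-0.55, 0, 0, 0.06, 0], [-0.55, 0, 0, 0.08, 0], [-0.55, 0, 0, 0.08, 0]]

```text
time_s: 16.7
tcp_pos: [0.4792, 0.139, 0.1363]
eef_rot: [180.0, 0.0, -14.5]
contact_force: [0.5, 1.2, -0.1]
gripper_width: 0.0196
gripper_force: 0.0
```

Call:
drive_tool:
  increments:
    - [[-0.55, 0, 0, 0.02, 0], [-0.55, 0, 0, 0.04, 0], [-0.55, 0, 0, 0.06, 0], [-0.55, 0, 0, 0.08, 0], [-0.55, 0, 0, 0.08, 0]]

```text
time_s: 17.32
tcp_pos: [0.4792, 0.1389, 0.1266]
eef_rot: [180.0, 0.0, -14.5]
contact_force: [1.4, 0.1, -0.4]
gripper_width: 0.0196
gripper_force: 0.0
```

Call:
drive_tool:
  increments:
    - [[-0.55, 0, 0, 0.02, 0], [-0.55, 0, 0, 0.04, 0], [-0.55, 0, 0, 0.06, 0], [-0.55, 0, 0, 0.06, 0]]

```text
time_s: 17.82
tcp_pos: [0.4792, 0.1389, 0.1194]
eef_rot: [180.0, 0.0, -14.5]
contact_force: [0.6, 0.6, 0.2]
gripper_width: 0.0198
gripper_force: 0.0
```

Expected contact near TCP 0.114.

Call:
drive_tool:
  increments:
    - [[-0.55, 0, 0, 0.01, 0], [-0.55, 0, 0, 0.02, 0], [-0.55, 0, 0, 0.025, 0], [-0.55, 0, 0, 0.025, 0]]

```text
time_s: 18.32
tcp_pos: [0.4793, 0.139, 0.1166]
eef_rot: [-180.0, 0.0, -14.5]
contact_force: [-0.0, -0.1, -0.1]
gripper_width: 0.0198
gripper_force: 0.0
```

Call:
drive_tool:
  increments:
    - [[-0.55, 0, 0, 0.01, 0], [-0.55, 0, 0, 0.017, 0], [-0.55, 0, 0, 0.017, 0]]

```text
time_s: 18.7
tcp_pos: [0.4793, 0.139, 0.1145]
eef_rot: [180.0, 0.0, -14.5]
contact_force: [-0.9, -0.2, -0.8]
gripper_width: 0.0196
gripper_force: 0.0
```

Call:
drive_tool:
  increments:
    - [[-0.55, 0, 0, 0.006, 0], [-0.55, 0, 0, 0.012, 0], [-0.55, 0, 0, 0.012, 0]]

```text
time_s: 19.08
tcp_pos: [0.4794, 0.139, 0.1133]
eef_rot: [-180.0, -0.0, -14.5]
contact_force: [-1.7, -0.7, 3.2]
gripper_width: 0.0196
gripper_force: 1.5
```

Call:
drive_tool:
  increments:
    - [[-1, 0, 0, 0, 0], [-1, 0, 0, 0, 0], [-1, 0, 0, 0, 0], [-1, 0, 0, 0, 0]]
  squeeze: 6

```text
time_s: 19.58
tcp_pos: [0.4794, 0.1387, 0.1132]
eef_rot: [180.0, -0.0, -14.5]
contact_force: [1.7, -4.4, 1.6]
gripper_width: 0.0096
gripper_force: 7.5
```

Call:
drive_tool:
  increments:
    - [[-1, 0, 0.003, 0.008, 0], [-1, 0, 0.003, 0.016, 0], [-1, 0, 0.003, 0.024, 0], [-1, 0, 0.003, 0.024, 0]]

```text
time_s: 20.08
tcp_pos: [0.4795, 0.1387, 0.1104]
eef_rot: [-180.0, -0.0, -14.5]
contact_force: [2.5, -3.9, 4.5]
gripper_width: 0.0097
gripper_force: 7.6
```

Call:
drive_tool:
  increments:
    - [[-1, 0, 0, 0.008, 0], [-1, 0, 0, 0.016, 0], [-1, 0, 0, 0.016, 0]]

```text
time_s: 20.45
tcp_pos: [0.4795, 0.1387, 0.1085]
eef_rot: [-180.0, -0.0, -14.5]
contact_force: [2.1, -3.9, 4.8]
gripper_width: 0.0099
gripper_force: 7.7
```

Call:
drive_tool:
  increments:
    - [[-1, 0, 0.004, 0.008, 0], [-1, 0, 0.004, 0.016, 0], [-1, 0, 0.004, 0.016, 0]]

```text
time_s: 20.82
tcp_pos: [0.4795, 0.1387, 0.1067]
eef_rot: [-179.9, -0.0, -14.5]
contact_force: [2.1, -2.9, 5.1]
gripper_width: 0.01
gripper_force: 7.8
```

Call:
drive_tool:
  increments:
    - [[-1, 0, 0, 0.008, 0], [-1, 0, 0, 0.012, 0], [-1, 0, 0, 0.012, 0]]

```text
time_s: 21.2
tcp_pos: [0.4795, 0.1387, 0.1053]
eef_rot: [-179.9, -0.0, -14.5]
contact_force: [2.2, -2.2, 6.2]
gripper_width: 0.0099
gripper_force: 7.8
```

Call:
drive_tool:
  increments:
    - [[-1, 0, 0.002, 0.005, 0], [-1, 0, 0.002, 0.008, 0], [-1, 0, 0.002, 0.008, 0]]

```text
time_s: 21.58
tcp_pos: [0.4795, 0.1387, 0.1044]
eef_rot: [-179.9, -0.0, -14.5]
contact_force: [1.3, -1.6, 7.5]
gripper_width: 0.0099
gripper_force: 7.9
```

Call:
drive_tool:
  increments:
    - [[-1, 0, 0, 0.005, 0], [-1, 0, 0, 0.008, 0], [-1, 0, 0, 0.008, 0]]

```text
time_s: 21.95
tcp_pos: [0.4795, 0.1387, 0.1035]
eef_rot: [-179.9, -0.0, -14.5]
contact_force: [1.6, -1.7, 6.5]
gripper_width: 0.0096
gripper_force: 7.9
```

Call:
drive_tool:
  increments:
    - [[-1, 0, 0.001, 0.005, 0], [-1, 0, 0.001, 0.008, 0], [-1, 0, 0.001, 0.008, 0]]

```text
time_s: 22.32
tcp_pos: [0.4795, 0.1387, 0.1026]
eef_rot: [-179.9, -0.0, -14.5]
contact_force: [1.4, -0.5, 5.9]
gripper_width: 0.0097
gripper_force: 8.0
```

Call:
drive_tool:
  increments:
    - [[-1, 0, 0, 0.005, 0], [-1, 0, 0, 0.008, 0], [-1, 0, 0, 0.008, 0]]

```text
time_s: 22.7
tcp_pos: [0.4795, 0.1386, 0.1017]
eef_rot: [-179.9, -0.0, -14.5]
contact_force: [0.2, -1.0, 7.2]
gripper_width: 0.01
gripper_force: 8.0
```

Pressed about 11.7 mm so far; continuing one step per call.

Call:
drive_tool:
  increments:
    - [[-1, 0, 0, 0.005, 0], [-1, 0, 0, 0.008, 0], [-1, 0, 0, 0.008, 0]]

```text
time_s: 23.08
tcp_pos: [0.4795, 0.1387, 0.1007]
eef_rot: [-179.9, -0.0, -14.5]
contact_force: [0.5, -0.9, 8.0]
gripper_width: 0.0098
gripper_force: 8.1
```

Call:
drive_tool:
  increments:
    - [[-1, 0, 0, 0.005, 0], [-1, 0, 0, 0.008, 0], [-1, 0, 0, 0.008, 0]]

```text
time_s: 23.45
tcp_pos: [0.4795, 0.1387, 0.0998]
eef_rot: [-179.9, -0.1, -14.5]
contact_force: [0.1, -1.4, 8.4]
gripper_width: 0.0101
gripper_force: 8.1
```

Call:
drive_tool:
  increments:
    - [[-1, 0, 0, 0.005, 0], [-1, 0, 0, 0.008, 0], [-1, 0, 0, 0.008, 0]]

```text
time_s: 23.82
tcp_pos: [0.4795, 0.1387, 0.0989]
eef_rot: [-179.9, -0.1, -14.5]
contact_force: [1.4, -1.1, 9.5]
gripper_width: 0.01
gripper_force: 8.2
```

Call:
drive_tool:
  increments:
    - [[-1, 0, 0, 0.005, 0], [-1, 0, 0, 0.008, 0], [-1, 0, 0, 0.008, 0]]

```text
time_s: 24.2
tcp_pos: [0.4795, 0.1387, 0.098]
eef_rot: [-179.9, -0.1, -14.5]
contact_force: [-1.0, -1.1, 8.7]
gripper_width: 0.0096
gripper_force: 8.2
```

Call:
drive_tool:
  increments:
    - [[-1, 0, 0, 0.005, 0], [-1, 0, 0, 0.008, 0], [-1, 0, 0, 0.008, 0]]

```text
time_s: 24.58
tcp_pos: [0.4795, 0.1386, 0.097]
eef_rot: [-179.9, -0.1, -14.5]
contact_force: [-0.7, -1.1, 9.6]
gripper_width: 0.0102
gripper_force: 8.3
```

Call:
drive_tool:
  increments:
    - [[-1, 0, 0, 0.004, 0], [-1, 0, 0, 0.007, 0], [-1, 0, 0, 0.007, 0]]

```text
time_s: 24.95
tcp_pos: [0.4796, 0.1387, 0.0968]
eef_rot: [-179.9, -0.1, -14.5]
contact_force: [-2.8, -2.0, 15.6]
gripper_width: 0.0099
gripper_force: 10.1
```

Call:
drive_tool:
  increments:
    - [[-1, 0, 0, -0.007, 0], [-1, 0, 0, -0.007, 0.02], [-1, 0, 0, -0.007, 0.04], [-1, 0, 0, -0.007, 0.06], [-1, 0, 0, -0.007, 0.06]]

```text
time_s: 25.58
tcp_pos: [0.4794, 0.1384, 0.097]
eef_rot: [-179.9, -0.0, -36.2]
contact_force: [0.1, -2.0, 9.3]
gripper_width: 0.0101
gripper_force: 9.4
```

Call:
drive_tool:
  increments:
    - [[-1, 0, 0, 0, 0.02], [-1, 0, 0, 0, 0.04], [-1, 0, 0, 0, 0.06], [-1, 0, 0, 0, 0.08], [-1, 0, 0, 0, 0.08]]

```text
time_s: 26.2
tcp_pos: [0.4791, 0.1382, 0.0969]
eef_rot: [-180.0, 0.0, -65.0]
contact_force: [-0.7, -2.3, 10.8]
gripper_width: 0.0097
gripper_force: 9.5
```

Call:
drive_tool:
  increments:
    - [[-1, 0, 0, 0, 0.02], [-1, 0, 0, 0, 0.04], [-1, 0, 0, 0, 0.06], [-1, 0, 0, 0, 0.08], [-1, 0, 0, 0, 0.08]]

```text
time_s: 26.82
tcp_pos: [0.4789, 0.1382, 0.0969]
eef_rot: [-180.0, 0.0, -93.8]
contact_force: [-1.4, -2.4, 11.5]
gripper_width: 0.0098
gripper_force: 9.6
```

Call:
drive_tool:
  increments:
    - [[-1, 0, 0, 0, 0.015], [-1, 0, 0, 0, 0.025], [-1, 0, 0, 0, 0.032], [-1, 0, 0, 0, 0.032]]

```text
time_s: 27.32
tcp_pos: [0.4787, 0.1382, 0.0969]
eef_rot: [180.0, 0.0, -105.3]
contact_force: [-2.2, -2.2, 11.7]
gripper_width: 0.0098
gripper_force: 9.6
```

Call:
drive_tool:
  increments:
    - [[-1, 0, 0, -0.01, 0], [-1, 0, 0, -0.02, 0], [-1, 0, 0, -0.028, 0], [-1, 0, 0, -0.028, 0]]

```text
time_s: 27.82
tcp_pos: [0.4787, 0.1382, 0.1]
eef_rot: [180.0, 0.0, -105.3]
contact_force: [-2.4, -2.0, 8.8]
gripper_width: 0.01
gripper_force: 9.2
```

Call:
drive_tool:
  increments:
    - [[-1, 0, 0, -0.004, 0], [-1, 0, 0, -0.008, 0], [-1, 0, 0, -0.008, 0]]

```text
time_s: 28.2
tcp_pos: [0.4787, 0.1382, 0.1007]
eef_rot: [180.0, 0.0, -105.3]
contact_force: [-1.0, -1.7, 5.8]
gripper_width: 0.0102
gripper_force: 8.9
```

Call:
drive_tool:
  increments:
    - [[-1, 0, 0, -0.003, 0], [-1, 0, 0, -0.003, 0], [-0.4, 0, 0, -0.003, 0], [-0.4, 0, 0, -0.003, 0], [-0.4, 0, 0, -0.003, 0]]

```text
time_s: 28.82
tcp_pos: [0.4789, 0.1379, 0.1009]
eef_rot: [180.0, -0.0, -105.3]
contact_force: [0.4, 0.3, 2.2]
gripper_width: 0.0262
gripper_force: 1.0
```

Call:
drive_tool:
  increments:
    - [[-0.4, 0, 0, -0.1, 0], [-0.4, 0, 0, -0.25, 0], [-0.4, 0, 0, -0.5, 0], [-0.4, 0, 0, -0.8, 0], [-0.4, 0, 0, -0.8, 0]]

```text
time_s: 29.45
tcp_pos: [0.4805, 0.1387, 0.2005]
eef_rot: [-179.8, 0.2, -105.2]
contact_force: [0.2, 0.4, -1.0]
gripper_width: 0.0263
gripper_force: 0.0
```

Call:
drive_tool:
  increments:
    - [[-0.4, -0.4, 0, 0, 0.02], [-0.4, -0.8, 0, 0, 0.02], [-0.4, -0.8, 0, 0, 0.02]]

```text
time_s: 29.82
tcp_pos: [0.5045, 0.2327, 0.1962]
eef_rot: [180.0, -0.1, -112.3]
contact_force: [0.1, -0.4, -0.8]
gripper_width: 0.0263
gripper_force: 0.0
```

```bash
python3 -c "
from h import *
s=r.get_state();print(s['time_s'],s['tcp_pos'],s['contact_force'])
m=camera_model('wrist');im=capture('wrist')[...,::-1];t=camera_model('top');it=capture('top')[...,::-1]
c=it[145:305,190:370];o=np.zeros((480,800,3),np.uint8);w=cv2.resize(im,(420,315));o[:315,:420]=w;o[:338,420:]=cv2.resize(c,(380,338),interpolation=3);cv2.imwrite('pics/f.png',o)
for M in(m,t):
  for z in(.13,.114):print(z,proj(box(P,[[-.051,.0019,z],[-.05,.0189,z+.016],[-.05,-.0151,z+.016],[-.075,.085,.105],[-.075,-.085,.105]]),M).round(0).tolist())
"
```

```text
29.825 [0.50454344 0.23270706 0.19615284] [ 0.1202661  -0.39586967 -0.79593322]
0.13 [[300.0, 107.0], [301.0, 134.0], [292.0, 76.0], [347.0, 213.0], [317.0, -32.0]]
0.114 [[301.0, 108.0], [302.0, 133.0], [294.0, 80.0], [347.0, 213.0], [317.0, -32.0]]
0.13 [[273.0, 244.0], [265.0, 241.0], [280.0, 245.0], [234.0, 246.0], [309.0, 267.0]]
0.114 [[273.0, 245.0], [265.0, 242.0], [281.0, 246.0], [234.0, 246.0], [309.0, 267.0]]
```

View pics/f.png

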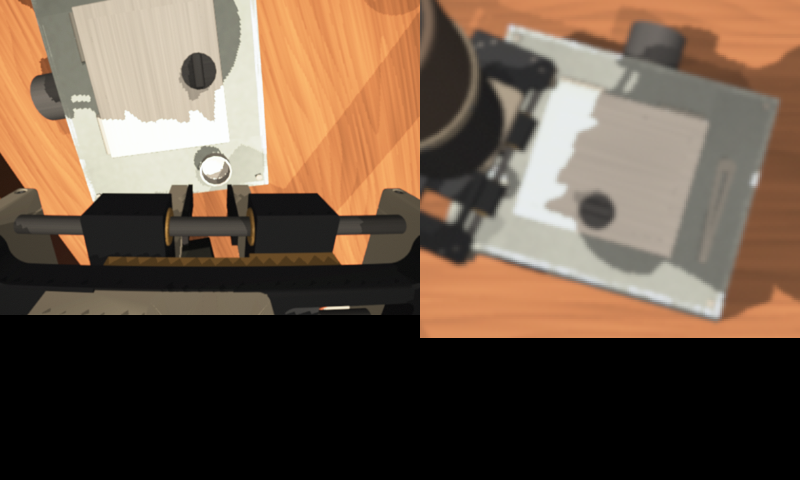

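```bash
python3 -c "
from plant import job
print(job.close_job())"
```

```text
the job is handed in; nothing more can be done
None
```

The hatch is shut and its fastener is locked: I pushed it to the floor at about 15.6 N, turned it 90° clockwise and let go. On release it came back about 4 mm and stopped, and the last pictures show the hatch flat with the bar across the slot; I handed the job in at about 30 s, and the verdict is not shown.

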